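# Refit the washed forming rollers

### The job

Refit the washed forming rollers from the drying tray into the roller frame, in this order: blue into the bay with one dot, then white into the bay with two dots, then red into the bay with three dots. Each goes in like a battery: one end into the yellow sprung cup with the roller tilted, press the cup back, swing the other end down and let the spring push it home into the fixed pocket, so that it lies level and captive at both ends. Do not ram the bays, and leave everything else on the table where it is.

Things in the scene. Friction and masses are not known exactly. Their poses are not given: they have to be found in the camera images.
- roller_blue: Blue forming roller, lying, 156 mm long over all, 220 g +-30%: blue plastic body 32 mm in diameter, 120 mm long, grey bands near its ends, and at each end a steel stub 12 mm in diameter, 18 mm long. Both ends alike. Origin at its middle, on its axis; y along its length. At first its stubs lie in tray notches, axis level, 38 mm above the table; it lifts straight up.
- roller_white: White forming roller, lying, 156 mm long over all, 220 g +-30%: white plastic body 32 mm in diameter, 120 mm long, grey bands near its ends, and at each end a steel stub 12 mm in diameter, 18 mm long. Both ends alike. Origin at its middle, on its axis; y along its length. At first its stubs lie in tray notches, axis level, 38 mm above the table; it lifts straight up.
- roller_red: Red forming roller, lying, 156 mm long over all, 220 g +-30%: red plastic body 32 mm in diameter, 120 mm long, grey bands near its ends, and at each end a steel stub 12 mm in diameter, 18 mm long. Both ends alike. Origin at its middle, on its axis; y along its length. At first its stubs lie in tray notches, axis level, 38 mm above the table; it lifts straight up.
- bay1: Roller bay with one black dot on its white end plate, fixed on the frame. Origin: middle of a roller that is home in it, on its axis, 38 mm above the table, 28 mm above the slab. y runs along the roller from the dotted fixed pocket (-y) to the yellow sprung cup (+y); z up. Bays are 80 mm apart, in any order.
- bay2: Roller bay with two black dots on its white end plate, fixed on the frame. Origin: middle of a roller that is home in it, on its axis, 38 mm above the table, 28 mm above the slab. y runs along the roller from the dotted fixed pocket (-y) to the yellow sprung cup (+y); z up. Bays are 80 mm apart, in any order.
- bay3: Roller bay with three black dots on its white end plate, fixed on the frame. Origin: middle of a roller that is home in it, on its axis, 38 mm above the table, 28 mm above the slab. y runs along the roller from the dotted fixed pocket (-y) to the yellow sprung cup (+y); z up. Bays are 80 mm apart, in any order.
- pocket1 (a point): Mouth of bay 1's fixed pocket, at the height of the roller axis, 69 mm to -y of the bay's origin; axes as the bay's. Roofed, open only to +y: 9 mm deep (a home stub touches its back wall), inside 20 mm wide, floor 6 mm below this point, ceiling 14 mm above, roof top 19 mm above; the floor runs on 7 mm before the mouth as an open sill.
- mouth1 (a point): Mouth of bay 1's yellow cup when nothing presses it, at roller axis height, 66 mm to +y of the bay's origin (this point does not move). Inside as the fixed pocket, but open only to -y. The cup slides to +y up to 18 mm on a spring: 2.4 N to start it, plus 0.4 N per mm, 9.6 N just before its hard stop; it returns by itself. A home roller holds it 3 mm back.
- pocket2 (a point): The same point of bay 2; pocket as in bay 1. Pocket and cup are roofed and nearer together than the roller is long, so a roller cannot be lowered in level: raise its pocket end by about 17 degrees and put the other stub in the cup first.
- mouth2 (a point): The same point of bay 2; cup as in bay 1. With the stub 9 mm deep in the cup, pressing on moves the cup back to its stop; with the roller's middle 11 to 14 mm to +y of home, the other stub swings down clear of the fixed pocket's mouth, level with it; the spring then moves it in.
- pocket3 (a point): The same point of bay 3; pocket as in bay 1.
- mouth3 (a point): The same point of bay 3; cup as in bay 1.
- frame: Steel roller frame that carries the three bays, a slab 262 x 270 x 10 mm fixed to the table, with a blue geared motor 50 mm high at its +x end (from 150 to 196 mm from the origin). Origin under the slab's middle, on the table; the bays' y axes are parallel to its y axis.
- tray: Grey drying tray fixed to the table, 270 x 170 mm, with two notched rails 138 mm apart (tops 32 mm high, notch cheeks 40 mm) that hold the rollers 80 mm apart, parallel to its y axis. Origin under its middle, on the table.
- bowl: Steel bowl, 150 mm across, 60 mm high, a bystander. Origin under its centre.
- stick_box: Red box of wooden sticks, 70 x 70 mm, 75 mm high, sticks to 140 mm, a bystander. Origin under its centre.
- spatula: Spatula with a wooden handle, 200 mm long, lying between tray and frame, a bystander. Origin near its middle.
- jar: Jar with a lid, 68 mm across, 85 mm high, a bystander. Origin under its centre.
- brush: Green brush, 180 mm long, a bystander. Origin near its middle.
- can: Can, 70 mm across, 90 mm high, a bystander. Origin under its centre.

How it is judged:
On the way, in this order (a step that is already met when the one before it is completed fails the run):
1. the blue roller is home in the bay with one dot (x of roller_blue in the frame of bay1 between -0.006 and 0.006 m and y of roller_blue in the frame of bay1 between -0.004 and 0.004 m and z of roller_blue in the frame of bay1 between -0.004 and 0.004 m and angle between the y axis of roller_blue and the y axis of bay1, either way round below 0.08 rad), for 0.2 s.
2. the white roller is home in the bay with two dots (x of roller_white in the frame of bay2 between -0.006 and 0.006 m and y of roller_white in the frame of bay2 between -0.004 and 0.004 m and z of roller_white in the frame of bay2 between -0.004 and 0.004 m and angle between the y axis of roller_white and the y axis of bay2, either way round below 0.08 rad), for 0.2 s.
3. the red roller is home in the bay with three dots (x of roller_red in the frame of bay3 between -0.006 and 0.006 m and y of roller_red in the frame of bay3 between -0.004 and 0.004 m and z of roller_red in the frame of bay3 between -0.004 and 0.004 m and angle between the y axis of roller_red and the y axis of bay3, either way round below 0.08 rad), for 0.2 s.
At the end, for the whole second after the job is handed in: Blue roller home in bay 1, white in bay 2, red in bay 3, all at once: each middle within 6 mm across, 4 mm along and 4 mm in height of its bay's origin, its length within 0.08 rad of the bay's y axis, released and at rest (under 0.02 m/s) (all of step 1 and all of step 2 and all of step 3 and linear speed of each of roller_blue, roller_white, roller_red below 0.02 m/s); the robot touches nothing.
It fails at once if a bay is rammed (over 90 N) (contact force between any of bay1, bay2, bay3 and anything else above 90 N).
It fails at once if a bystander (bowl, stick box, spatula, jar, brush, can) is moved by more than 30 mm (distance of any of bowl, stick_box, spatula, jar, brush, can from where it was at the start of the episode above 0.03 m).
It also fails if it takes over 72 s, if anything falls off the work surface, if the arm or the gripper's body presses on something with over 40 N, if the wrist force passes 120 N, or if a joint passes its speed limit or range.

### The arm

A 7-joint arm with a two-finger parallel gripper is mounted at the origin on the work surface. World frame = base frame: x ahead of the robot, y to its left, z up, the work surface at z = 0. Lengths are in m, angles in rad, forces in N, time in s.
With the tool pointing down it reaches from about 0.35 to 0.9 m from the base axis. Payload 8.1 kg.
Tool frame: the origin (TCP) lies midway between the tips of the shut fingers; the grasp point (between the pads) lies arm.tcp_to_grasp behind it (arm.tcp_to_grasp is the distance from the TCP to the grasp point, in m); z points along the fingers, y is the line along which they close (so a half turn about z gives the same grasp; the last joint's range is limited). The gripper opens to 92 mm and grips with 3 to 60 N. Pads are 19 mm wide; open, the fingers measure 130 mm over their backs; the gripper's body (75 mm by 190 mm) begins 47 mm behind the grasp point.
Start: joints at [-1.407, 0.434, 0.025, 1.573, -0.012, 1.134, -0.075], TCP at [0.165, 0.603, 0.227] pointing down, gripper open.
Joint ranges: [-2.62, 2.62], [-0.44, 2.09], [-1.27, 1.32], [0.08, 2.57], [-1.32, 4.46], [0.12, 2], [-2.74, 2.74]. Speed limits (rad/s): [2.22, 2.22, 3.01, 3.01, 3.14, 3.14, 3.14].

### API

Orientations are given as a rotation vector (axis times angle).
In Python, from cell import observe, get_image, arm gives the robot as it stands. The module is installed in compiled form; this text tells all that it offers.
- The arm moves only by the tool drive_tool, never from a script. Its argument "steps" is a list of rows, each a list of 5 numbers: the closure, from 0 (fully open) to 1 (shut), then the shift along the world's x, y, z in mm, then the turn about the world's z in rad. In form: [[hand, x, y, z, roll], ...]. A call has 1 to 20 rows; each row shifts and turns the commanded pose from where the row before left it; what a row does not reach is not made up. A row lasts 1/12 s, in which the tool goes at most 41.7 mm and 7.16 degrees, less where a joint would pass 70% of its speed; a pose out of reach is approached as far as the arm can. A call with a gripper value outside its range is refused whole. The fingers move at their own pace and stop on an object; "grip_force" is the grip in N (left out, the last holds). Time passes only in rows, so rows that do not move let the fingers close. It gives the time, the measured TCP pose, the force, the opening and the grip force at its end, in the units of the state.
- observe(): the state, without advancing time (a new reading comes with each control period).
- get_image(name): name is "scene" or "top"; returns a dict with "image" (480x640x3 uint8, red, green, blue), "vfov" (degrees; the focal length in pixels is half the picture's height over the tangent of half this angle, whatever the lens; pixels are square), "cx", "cy" (the principal point, pixels), "xyz" and "attitude" of the camera in the world. Camera axes: x right, y down, z forward; pixel columns grow to the right and rows downward; lengths in m; the calibration is good to about 2 mm. A picture is of the moment at which its call begins. There is no depth.
- arm.sign_off(): hands the job in; it is judged then, once.
The state is a dict: "clock": time; "joints": joint angles; "dq": joint speeds; "joint_efforts": joint torques, N m; "position": TCP position; "ee_rot": TCP orientation; "force": force on the tool from outside, world axes, zero at the start; "ft_torque": the same for the moment, N m; "width": opening from 0.0 (shut) to 1.0 (fully open); "gripper_force": force on a finger pad.
Only numpy, scipy, OpenCV 4.12 (cv2) and the standard library are available. Lean on these libraries where they do the work, as an engineer would, in place of code of your own. Each camera call takes 0.05 s, during which the arm holds its last target. There are 200 camera calls.

## Working session

There is one attempt and no reset: what is moved stays moved. The work goes in short steps, Python scripts to look and compute and a tool call to move; the robot and the scene stay as the last step left them, time stands still between calls to the robot, and variables do not carry over. Pictures are saved under pics/ and viewed, at most 10 in all, crops included, and the job is handed in when it is done.

Besides the shell and the picture viewer there is one more tool, called by a JSON object that holds its "api" and its "payload". drive_tool: Moves the arm, as the interface text tells. Its arguments: {"type":"object","properties":{"steps":{"type":"array"},"grip_force":{"type":"number"}},"required":["steps"]}

```bash
mkdir -p pics; python3 - <<'E'
from cell import observe,get_image,arm
import cv2,json
for n in("scene","top"):
    d=get_image(n); cv2.imwrite(f"pics/{n}0.png",d["image"][:,:,::-1]); print({k:v for k,v in d.items() if k!="image"})
print(observe(),arm.tcp_to_grasp)
E
```

```text
{'vfov': 49.94673228085239, 'cx': 316.3157530574263, 'cy': 242.50458285778265, 'xyz': array([ 1.16247605, -0.51502664,  1.11624786]), 'attitude': array([-2.31637091, -1.07696014,  0.32708536])}
{'vfov': 51.979602392465395, 'cx': 310.66780536961807, 'cy': 238.34616563214252, 'xyz': array([0.42799971, 0.02057443, 1.3772901 ]), 'attitude': array([-2.15182762,  2.17183017, -0.13329157])}
{'clock': 0.1, 'joints': array([-1.40656071,  0.43515606,  0.02497713,  1.57397701, -0.01161216,
        1.1339884 , -0.07511294]), 'dq': array([-4.67419613e-04, -7.28639009e-04,  9.15533578e-05, -2.78321591e-03,
        1.88805233e-03, -1.13089569e-03,  1.48783003e-03]), 'joint_efforts': array([ 2.25445103e-03, -6.69124389e+01,  9.87186246e-01, -3.15151227e+01,
       -6.07387698e-02,  3.73801624e-02,  6.32361866e-05]), 'position': array([0.16473186, 0.60244347, 0.22603302]), 'ee_rot': array([-4.18033700e-01, -3.11358694e+00,  2.17083107e-03]), 'force': array([-0.17163201,  0.02546637,  0.63572272]), 'ft_torque': array([ 0.03573969, -0.0019409 , -0.05113732]), 'gripper_force': 0.0, 'width': 1.0009194547870093} 0.0188
```

View pics/top0.png

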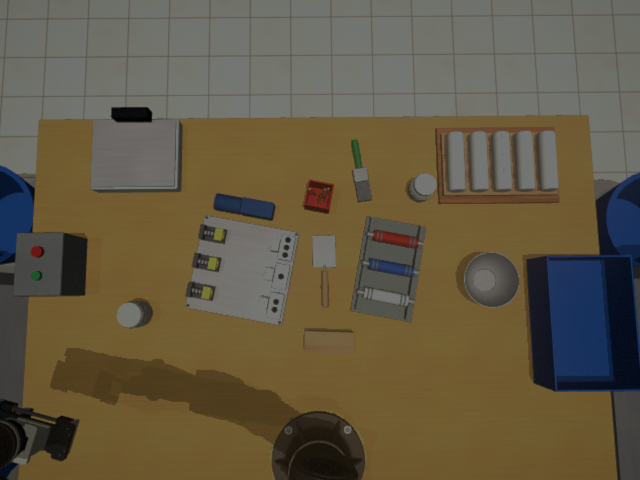

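View pics/scene0.png

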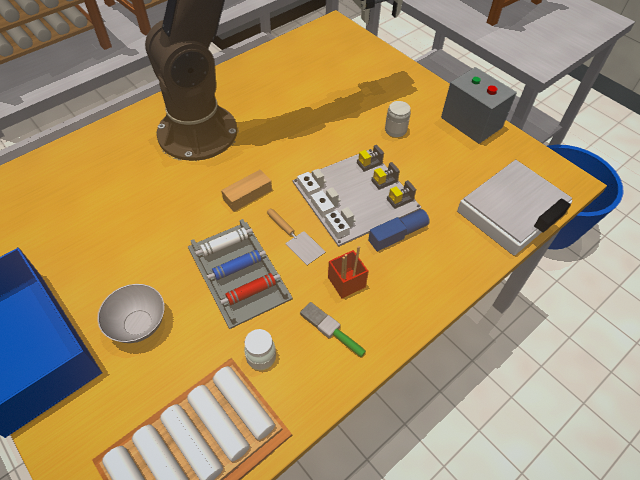

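```bash
python3 - <<'E'
import cv2
i=cv2.imread("pics/top0.png")
cv2.imwrite("pics/c1.png",cv2.resize(i[205:330,180:305],None,fx=4.8,fy=4.8,interpolation=cv2.INTER_CUBIC))
cv2.imwrite("pics/c2.png",cv2.resize(i[210:330,340:440],None,fx=5,fy=5,interpolation=cv2.INTER_CUBIC))
E
```

```text
(no output)
```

View pics/c1.png

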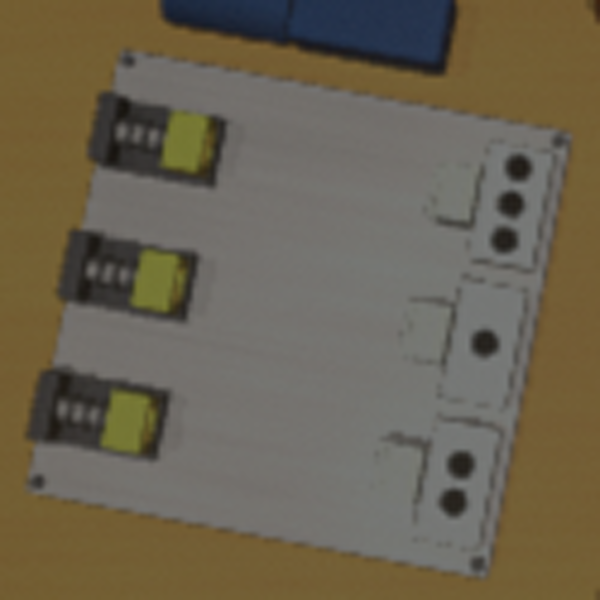

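View pics/c2.png

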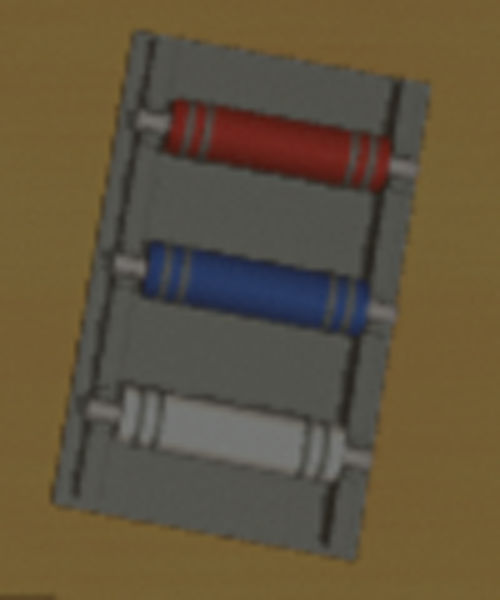

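```bash
cat > h.py <<'E'
import numpy as np,cv2
from scipy.spatial.transform import Rotation as R
class Cam:
    def __init__(s,d):
        s.f=240/np.tan(np.radians(d["vfov"]/2)); s.c=np.array([d["cx"],d["cy"]]); s.R=R.from_rotvec(d["attitude"]).as_matrix(); s.t=np.array(d["xyz"]); s.im=d["image"]
    def gnd(s,p,z):
        p=np.atleast_2d(p); r=np.c_[(p-s.c)/s.f,np.ones(len(p))]@s.R.T
        return (s.t+r*((z-s.t[2])/r[:,2])[:,None])[:,:2]
    def proj(s,X):
        q=(np.atleast_2d(X)-s.t)@s.R; return q[:,:2]/q[:,2:]*s.f+s.c
E
python3 - <<'E'
from h import *
from cell import get_image
np.set_printoptions(precision=4,suppress=True)
T=Cam(get_image("top")); S=Cam(get_image("scene"))
m=lambda c,s:(np.array(c)+.5)/s-.5
off=np.array([180,205]); o2=np.array([340,210])
C=T.gnd(m([(125,50),(572,132),(487,577),(27,492)],4.8)+off,.01)
print("slab",C,C.mean(0),[np.linalg.norm(C[i]-C[i-1]) for i in range(4)])
for i in range(4):
    d=C[i]-C[i-1]; print(np.degrees(np.arctan2(d[1],d[0])))
for n,a,b in(("red",(137,120),(413,168)),("blue",(113,264),(394,314)),("white",(88,410),(370,459))):
    P=T.gnd(m([a,b],5)+o2,.038); d=P[0]-P[1]; print(n,P.mean(0),np.linalg.norm(d),np.degrees(np.arctan2(d[1],d[0])))
print("scene slab px of top C:",S.proj(np.c_[C,np.full(4,.01)]))
def seg(cam,n,box):
    x0,y0,x1,y1=box; im=cam.im[y0:y1,x0:x1].astype(int); r,g,b=im[...,0],im[...,1],im[...,2]
    k={"red":(r>70)&(r>2*g),"blue":(b>70)&(b>1.5*r),"yel":(r>1.8*b)&(g>.85*r)&(r>90)}[n]
    k=k.astype(np.uint8); nn,l,st,ce=cv2.connectedComponentsWithStats(k)
    return [(st[i,4],ce[i]+[x0,y0]) for i in range(1,nn) if st[i,4]>25]
for n in("red","blue"):
    for cam,box in((T,(350,210,430,325)),(S,(185,215,295,325))):
        for a,c in seg(cam,n,box): print(n,a,c,cam.gnd(c,.043))
for cam,box in((T,(185,210,300,325)),(S,(290,140,425,245))):
    for a,c in seg(cam,"yel",box): print("yel",a,c,cam.gnd(c,.05))
print(T.proj([0,0,0]))
E
```

```text
slab [[0.6603 0.3089]
 [0.6096 0.0474]
 [0.3539 0.0976]
 [0.4044 0.3609]] [0.507  0.2037] [np.float64(0.2611610904975602), np.float64(0.26632020120926597), np.float64(0.26057269796170246), np.float64(0.26806319541471446)]
-11.486394341863528
-100.99507458743422
168.89562119111022
79.12873745488942
red [ 0.5861 -0.2156] 0.15318661018487834 79.51754061024663
blue [ 0.5067 -0.2015] 0.1549582464793117 79.35119701015093
white [ 0.4282 -0.186 ] 0.15432234191204403 79.64291923881301
scene slab px of top C: [[419.3504 206.0644]
 [337.2255 243.6491]
 [291.2681 179.1072]
 [369.2304 147.574 ]]
red 279 [395.6272 238.509 ] [[ 0.5851 -0.2176]]
red 36 [272.     278.2778] [[ 0.6015 -0.1602]]
red 28 [267.75   279.8929] [[ 0.5985 -0.1709]]
red 387 [250.8734 288.0413] [[ 0.5907 -0.2158]]
red 44 [229.0909 297.9318] [[ 0.5796 -0.2713]]
red 29 [233.4138 295.5172] [[ 0.5808 -0.2597]]
blue 251 [391.012 267.247] [[ 0.5068 -0.2027]]
blue 32 [257.3125 254.5   ] [[ 0.5224 -0.1459]]
blue 347 [236.6484 263.3775] [[ 0.511 -0.201]]
blue 37 [215.4054 272.3514] [[ 0.4992 -0.256 ]]
yel 97 [218.3711 234.1134] [[0.6007 0.2651]]
yel 103 [212.2816 263.0485] [[0.5222 0.2805]]
yel 103 [206.1553 292.4272] [[0.4435 0.2957]]
yel 64 [364.7812 154.1406] [[0.4431 0.3006]]
yel 68 [379.9118 172.0441] [[0.5217 0.2847]]
yel 76 [395.9474 190.9868] [[0.6005 0.269 ]]
[[318.0866 458.3641]]
```

{"api": "drive_tool", "payload": {"steps": [[0.4,28.5,-25.2,0,-0.0746],[0.4,28.5,-25.2,0,-0.0746],[0.4,28.5,-25.2,0,-0.0746],[0.4,28.5,-25.2,0,-0.0746],[0.4,28.5,-25.2,0,-0.0746],[0.4,28.5,-25.2,0,-0.0746],[0.4,28.5,-25.2,0,-0.0746],[0.4,28.5,-25.2,0,-0.0746],[0.4,28.5,-25.2,0,-0.0746],[0.4,28.5,-25.2,0,-0.0746],[0.4,3.3,-39,0,-0.0746],[0.4,3.3,-39,0,-0.0746],[0.4,3.3,-39,0,-0.0746],[0.4,3.3,-39,0,-0.0746],[0.4,3.3,-39,0,-0.0746],[0.4,3.3,-39,0,-0.0746],[0.4,3.3,-39,0,-0.0746],[0.4,3.3,-39,0,-0.0746],[0.4,3.3,-39,0,-0.0746],[0.4,3.3,-39,0,-0.0746]], "grip_force": 5}}

```text
clock: 1.87
position: [0.4825, -0.0409, 0.2269]
ee_rot: [-2.424, -1.999, -0.001]
force: [0.3, 0.6, -0.1]
width: 0.603
gripper_force: 0.0
```

{"api": "drive_tool", "payload": {"steps": [[0.4,2.8,-33.4,0,0],[0.4,2.8,-33.4,0,0],[0.4,2.8,-33.4,0,0],[0.4,2.8,-33.4,0,0],[0.4,2.8,-33.4,0,0],[0.4,2.8,-33.4,0,0],[0.4,0,0,-30,0],[0.4,0,0,-30,0],[0.4,0,0,-30,0],[0.4,0,0,-30,0],[0.4,0,0,-20,0],[0.4,0,0,0,0],[0.4,0,0,0,0]]}}

```text
clock: 2.95
position: [0.4989, -0.2394, 0.0863]
ee_rot: [-2.419, -2.002, 0.002]
force: [-0.5, -1.1, 0.3]
width: 0.6
gripper_force: 0.0
```

```bash
python3 - <<'E'
import cv2,numpy as np
from cell import get_image,observe
o=observe();print(o["position"],o["joints"],o["clock"])
a=get_image("top")["image"][190:340,300:460];b=get_image("scene")["image"][180:340,180:340]
cv2.imwrite("pics/p1.png",np.hstack([cv2.resize(a,(400,400)),cv2.resize(b,(400,400))])[:,:,::-1])
E
```

```text
[ 0.49894012 -0.23940131  0.08630186] [-0.05838996  0.52924076  0.57689878  1.93738011 -0.39688268  0.79105731
  0.55218258] 2.95
```

View pics/p1.png

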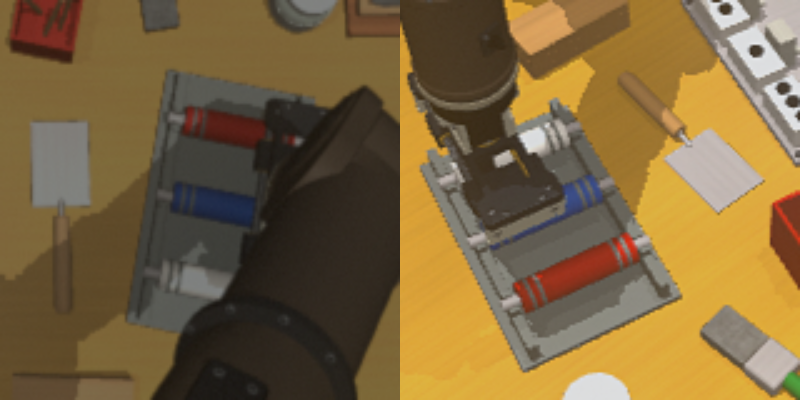

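{"api": "drive_tool", "payload": {"steps": [[0.4,0.2,-0.8,-26,0],[0.4,0,0,-20,0],[0.4,0,0,-12,0],[0.4,0,0,-8,0],[0.4,0,0,0,0],[1,0,0,0,0],[1,0,0,0,0],[1,0,0,0,0],[1,0,0,0,0],[1,0,0,0,0],[1,0,0,0,0]], "grip_force": 5}}

```text
clock: 3.97
position: [0.5003, -0.2405, 0.0214]
ee_rot: [2.42, 2.002, 0.001]
force: [-0.1, 0.9, 6.0]
width: 0.345
gripper_force: 5.0
```

{"api": "drive_tool", "payload": {"steps": [[1,0,0,2,0],[1,0,0,3,0],[1,0,0.2,4,0],[1,0,0.5,4,0],[1,0.1,0.5,4,0],[1,0.2,0.7,4,0],[1,0.2,0.7,4,0],[1,0.2,1,4,0],[1,0.2,1,4,0],[1,0,0,0,0],[1,0,0,0,0]]}}

```text
clock: 4.88
position: [0.5009, -0.2357, 0.054]
ee_rot: [2.42, 2.003, 0.0]
force: [-0.1, -0.1, -1.8]
width: 0.344
gripper_force: 5.0
```

```bash
python3 - <<'E'
import cv2,numpy as np
from cell import get_image,observe
o=observe();print(o["position"],o["force"],o["ft_torque"],o["gripper_force"])
b=get_image("scene")["image"][200:320,180:340]
cv2.imwrite("pics/p2.png",cv2.resize(b,(800,600),interpolation=cv2.INTER_CUBIC)[:,:,::-1])
E
```

```text
[ 0.5008989  -0.23569459  0.05401695] [-0.10917578 -0.06774762 -1.81351751] [-0.15496334  0.00201583 -0.00016836] 5.000117719173431
```

View pics/p2.png

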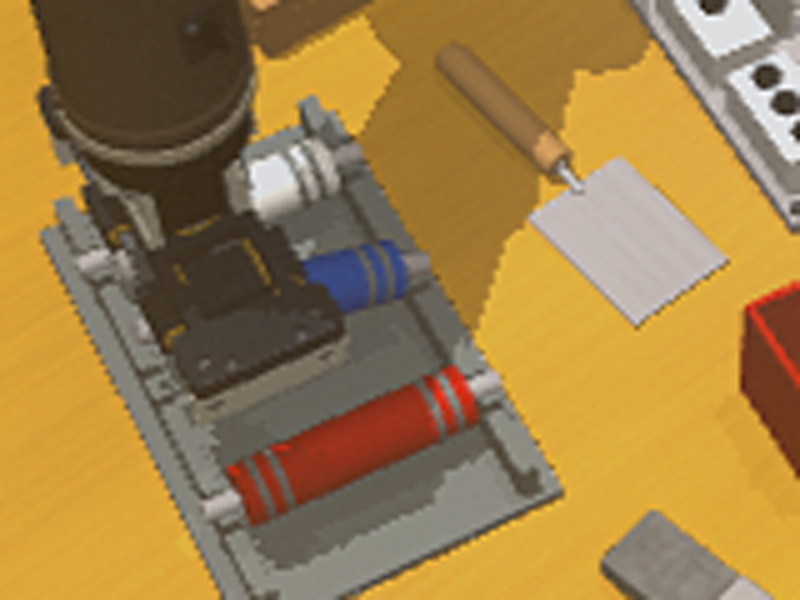

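{"api": "drive_tool", "payload": {"steps": [[1,0,0,0,0],[1,0,0,0,0],[1,0,0,0,0],[1,0,0,10,0],[1,0,0,19,0],[1,0,0,19,0],[1,0,0,19,0],[1,0,0,19,0],[1,0,10,0,0],[1,0,20,0,0]], "grip_force": 40}}

```text
clock: 5.77
position: [0.501, -0.2079, 0.1412]
ee_rot: [2.421, 1.996, 0.001]
force: [0.4, 0.4, -3.2]
width: 0.341
gripper_force: 40.0
```

{"api": "drive_tool", "payload": {"steps": [[1,-0.4,25,0,0],[1,-0.4,25,0,0],[1,-0.4,25,0,0],[1,-0.4,25,0,0],[1,-0.4,25,0,0],[1,-0.4,25,0,0],[1,-0.4,25,0,0],[1,-0.4,25,0,0],[1,-0.4,25,0,0],[1,-0.4,25,0,0],[1,-0.4,25,0,0],[1,-0.4,25,0,0],[1,-0.4,25,0,0],[1,0,20,0,0],[1,0,7,0,0],[1,0,0,0,0],[1,0,0,0,0]]}}

```text
clock: 7.18
position: [0.495, 0.1457, 0.1395]
ee_rot: [2.42, 2.003, -0.002]
force: [0.8, -0.4, -2.2]
width: 0.335
gripper_force: 40.0
```

```bash
python3 - <<'E'
import cv2,numpy as np
from cell import get_image,observe
o=observe();print(o["position"],o["force"],o["ft_torque"],o["width"])
a=get_image("top")["image"][205:330,170:320];b=get_image("scene")["image"][100:260,280:440]
cv2.imwrite("pics/p3.png",np.hstack([cv2.resize(a,(400,333)),cv2.resize(b,(400,333))])[:,:,::-1])
E
```

```text
[0.49501881 0.14565943 0.13945208] [ 0.84336408 -0.39917314 -2.23315317] [-0.20857246  0.06695832  0.02271961] 0.33526912692783345
```

View pics/p3.png

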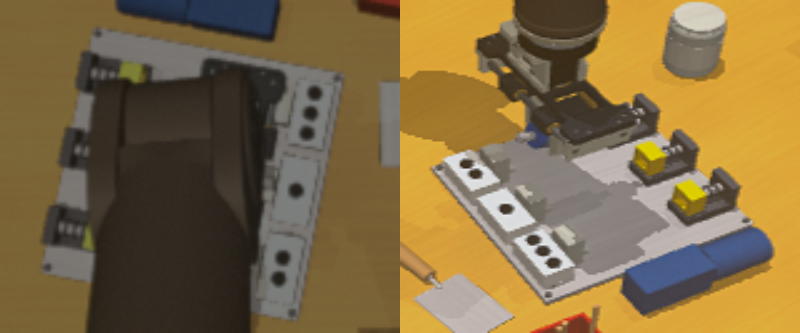

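```bash
python3 - <<'E'
from h import *
from cell import get_image
d=get_image("scene");S=Cam(d)
g=np.array([.495,.1457,.1395+.0168]);u=np.array([.191,.982,0])
for th in(0,10,17,25,35,60,85):
    a=np.radians(th);ax=u*np.cos(a)+np.array([0,0,-np.sin(a)])
    print(th,S.proj([g-38*.001*ax,g-20*.001*ax,g+118*.001*ax]).round(1).tolist())
im=d["image"].astype(int);k=(im[...,2]>1.4*im[...,0])&(im[...,2]>40);k[:, :310]=0;k[:,360:]=0;k[:130]=0;k[190:]=0
ys,xs=np.nonzero(k);print(len(xs),xs.min(),xs.max(),ys.min(),ys.max(),xs.mean(),ys.mean())
cv2.imwrite("pics/p4.png",cv2.resize(d["image"][140:200,300:380],(800,600),interpolation=cv2.INTER_CUBIC)[:,:,::-1])
E
```

```text
0 [[326.0, 168.1], [332.0, 165.6], [377.1, 147.4]]
10 [[326.2, 166.2], [332.2, 164.6], [375.7, 153.2]]
17 [[326.7, 164.8], [332.4, 163.9], [374.1, 157.4]]
25 [[327.4, 163.2], [332.8, 163.0], [371.7, 162.2]]
35 [[328.6, 161.1], [333.4, 162.0], [367.9, 168.1]]
60 [[332.9, 156.3], [335.7, 159.5], [355.2, 181.6]]
85 [[338.4, 152.7], [338.5, 157.6], [339.9, 191.7]]
48 330 338 159 170 334.2291666666667 165.58333333333334
```

View pics/p4.png

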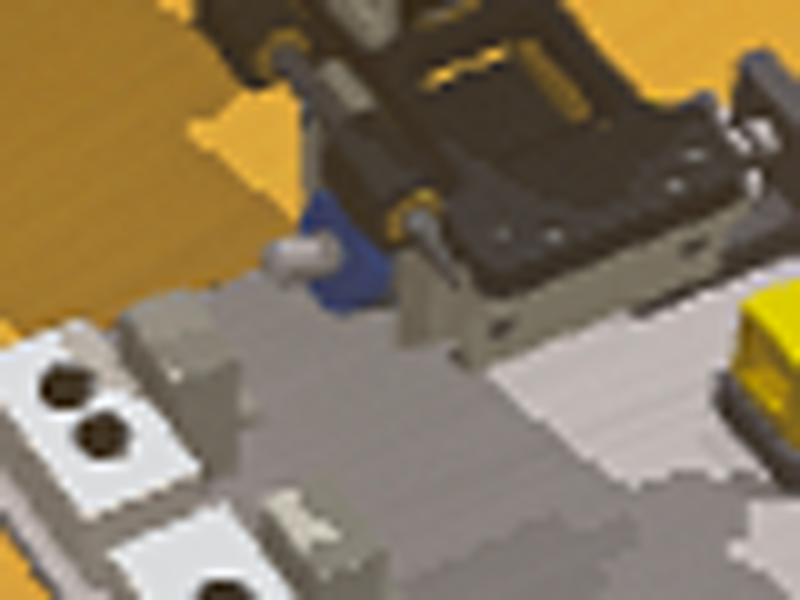

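{"api": "drive_tool", "payload": {"steps": [[1,0.8,0.5,-20,0],[1,0,0,-20,0],[1,0,0,-20,0],[1,0,0,-12,0],[1,0,0,-8,0],[1,0,0,0,0],[1,0,0,0,0]]}}

```text
clock: 7.92
position: [0.4965, 0.146, 0.0599]
ee_rot: [2.421, 2.001, -0.0]
force: [-0.3, 0.3, -2.4]
width: 0.339
gripper_force: 40.0
```

{"api": "drive_tool", "payload": {"steps": [[1,0.6,2.9,0,0],[1,0.6,2.9,0,0],[1,0.6,2.9,0,0],[1,0.6,2.9,0,0],[1,0.4,2,0,0],[1,0.4,2,0,0],[1,0,0,0,0],[1,0,0,0,0]]}}

```text
clock: 8.58
position: [0.4995, 0.1625, 0.0597]
ee_rot: [2.42, 2.003, 0.0]
force: [-0.2, 0.1, -2.9]
width: 0.338
gripper_force: 40.0
```

{"api": "drive_tool", "payload": {"steps": [[1,0.3,2,0,0],[1,0.4,2,0,0],[1,0.4,2,0,0],[1,0,0,0,0],[1,0,0,0,0]]}}

```text
clock: 9.0
position: [0.5005, 0.168, 0.0597]
ee_rot: [2.42, 2.003, -0.001]
force: [-1.1, -3.1, -1.4]
width: 0.337
gripper_force: 40.0
```

{"api": "drive_tool", "payload": {"steps": [[1,0.4,2,0,0],[1,0.4,2,0,0],[1,0,0,0,0],[1,0,0,0,0]]}}

```text
clock: 9.33
position: [0.5014, 0.1722, 0.0597]
ee_rot: [2.42, 2.003, -0.0]
force: [0.4, -4.9, -1.2]
width: 0.337
gripper_force: 40.0
```

{"api": "drive_tool", "payload": {"steps": [[1,0.3,1.8,0,0],[1,0.4,1.8,0,0],[1,0.3,1.8,0,0],[1,0,0,0,0],[1,0,0,-3,0],[1,0,0,-3,0],[1,0,0,-3,0],[1,0,0,-3,0],[1,0,0,0,0]]}}

```text
clock: 10.08
position: [0.5024, 0.1768, 0.0476]
ee_rot: [2.421, 2.001, -0.001]
force: [-2.0, -6.2, 2.9]
width: 0.338
gripper_force: 40.0
```

{"api": "drive_tool", "payload": {"steps": [[1,0,0,-3,0],[1,0,0,-3,0],[1,0,0,-3,0],[1,0,0,-3,0],[1,0,0,0,0]]}}

```text
clock: 10.5
position: [0.5024, 0.1765, 0.0355]
ee_rot: [2.421, 2.001, -0.001]
force: [-0.8, -6.8, 1.7]
width: 0.339
gripper_force: 40.0
```

{"api": "drive_tool", "payload": {"steps": [[1,0.2,1.2,0,0],[1,0.2,1.3,0,0],[1,0,0,0,0],[1,0,0,0,0],[1,0,0,0,0]]}}

```text
clock: 10.92
position: [0.5029, 0.1788, 0.0359]
ee_rot: [2.421, 2.001, -0.001]
force: [-0.9, -7.9, 1.6]
width: 0.338
gripper_force: 40.0
```

```bash
python3 - <<'E'
import cv2
from h import *
from cell import get_image,observe
o=observe();print(o["position"],o["force"],o["ft_torque"])
d=get_image("scene");S=Cam(d)
# prediction for stub tip, sill etc
b=np.array([.507,.2037,0]);u=np.array([.191,.982,0])
for dd in(8,10,12,14):
    for th in(5,8,11):
        a=np.radians(th); g=np.r_[o["position"][:2],o["position"][2]+.0168]
        ax=u*np.cos(a)-np.array([0,0,np.sin(a)])
        print(dd,th,S.proj(g-(50-dd)*.001*ax).round(1).tolist(),end=' ')
    print()
print("mouth roof edge ",S.proj([b-.069*u+[0,0,.057]]))
cv2.imwrite("pics/p5.png",cv2.resize(d["image"][140:212,300:396],(800,600),interpolation=cv2.INTER_CUBIC)[:,:,::-1])
E
```

```text
[0.5028775  0.17882836 0.03586755] [-0.90660592 -7.8917387   1.56284478] [-1.60245365  0.30409419 -0.02349745]
8 5 [[334.7, 190.2]] 8 8 [[334.9, 189.6]] 8 11 [[335.0, 189.0]] 
10 5 [[335.4, 189.9]] 10 8 [[335.5, 189.4]] 10 11 [[335.6, 188.8]] 
12 5 [[336.0, 189.7]] 12 8 [[336.1, 189.2]] 12 11 [[336.2, 188.7]] 
14 5 [[336.6, 189.5]] 14 8 [[336.7, 189.0]] 14 11 [[336.8, 188.5]] 
mouth roof edge  [[333.99882611 190.07961058]]
```

View pics/p5.png

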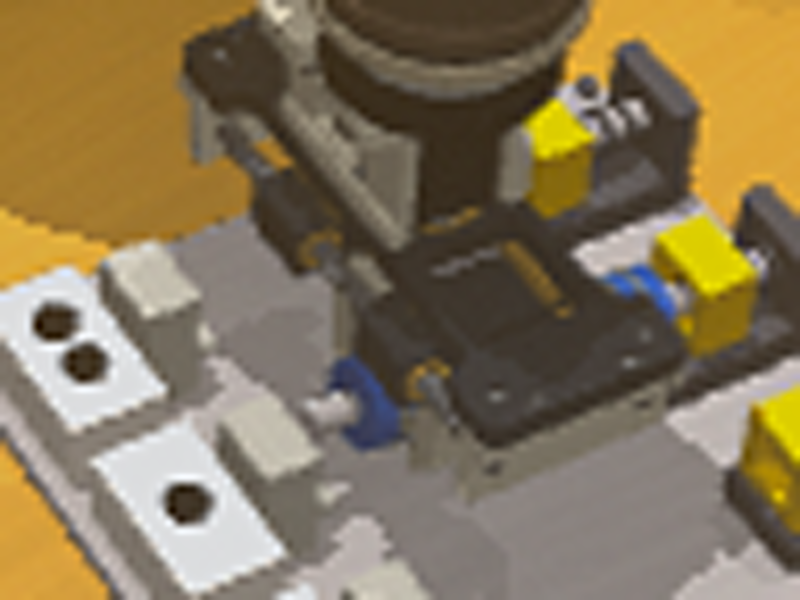

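{"api": "drive_tool", "payload": {"steps": [[1,0,0,-3,0],[1,0,0,-3,0],[1,0,0,-3,0],[1,0,0,-3,0],[1,0,0,0,0]]}}

```text
clock: 11.38
position: [0.5024, 0.1775, 0.0234]
ee_rot: [2.422, 1.999, -0.004]
force: [-1.1, -12.2, 3.6]
width: 0.339
gripper_force: 40.0
```

{"api": "drive_tool", "payload": {"steps": [[1,0,0,-1,0],[1,0,0,-1,0],[1,0,0,0,0],[1,0,0,0,0]]}}

```text
clock: 11.72
position: [0.5026, 0.1775, 0.0223]
ee_rot: [2.422, 1.999, -0.003]
force: [-4.8, -13.1, 12.3]
width: 0.337
gripper_force: 40.0
```

{"api": "drive_tool", "payload": {"steps": [[1,-0.2,-1.3,0,0],[1,-0.3,-1.5,0,0],[1,0,0,0,0],[1,0,0,0,0]], "grip_force": 25}}

```text
clock: 12.05
position: [0.5028, 0.1773, 0.0223]
ee_rot: [2.421, 2.002, 0.001]
force: [-1.4, -5.0, 6.9]
width: 0.339
gripper_force: 25.0
```

{"api": "drive_tool", "payload": {"steps": [[1,-0.4,-2,0,0],[1,-0.4,-2,0,0],[1,-0.4,-2,0,0],[1,0,0,0,0],[1,0,0,0,0]], "grip_force": 10}}

```text
clock: 12.47
position: [0.5017, 0.1715, 0.0222]
ee_rot: [2.42, 2.003, 0.002]
force: [-0.1, -2.9, 6.8]
width: 0.345
gripper_force: 10.0
```

{"api": "drive_tool", "payload": {"steps": [[1,-0.4,-2,0,0],[1,-0.4,-2,0,0],[1,0,0,0,0],[0.4,0,0,0,0],[0.4,0,0,0,0],[0.4,0,0,0,0],[0.4,0,0,0,0],[0.4,0,0,20,0],[0.4,0,0,30,0],[0.4,0,0,40,0],[0.4,0,0,40,0],[0.4,0,0,0,0],[0.4,0,0,0,0]], "grip_force": 5}}

```text
clock: 13.55
position: [0.5016, 0.1682, 0.1539]
ee_rot: [2.419, 2.003, 0.007]
force: [-1.3, -0.2, -1.0]
width: 0.6
gripper_force: 0.0
```

{"api": "drive_tool", "payload": {"steps": [[0.4,-6.7,-20,0,0],[0.4,-6.7,-33.9,0,0],[0.4,-6.7,-33.9,0,0],[0.4,-6.7,-33.9,0,0],[0.4,-6.7,-33.9,0,0],[0.4,-6.7,-33.9,0,0],[0.4,-6.7,-33.9,0,0],[0.4,-6.7,-33.9,0,0],[0.4,-6.7,-33.9,0,0],[0.4,-6.7,-33.9,0,0],[0.4,-6.7,-33.9,0,0],[0.4,-6.7,-33.9,0,0],[0.4,0,0,0,0],[0.4,0,0,0,0]]}}

```text
clock: 14.72
position: [0.4184, -0.2271, 0.1508]
ee_rot: [-2.424, -1.996, 0.003]
force: [-0.0, 0.6, -0.3]
width: 0.6
gripper_force: 0.0
```

```bash
python3 - <<'E'
from h import *
from cell import get_image,observe
np.set_printoptions(precision=4,suppress=True)
o=observe();print(o["position"],o["joints"])
u=np.array([.191,.982]);v=np.array([.982,-.191]);b=np.array([.507,.2037])
for n,box in(("top",(195,225,290,310)),("scene",(290,140,415,225))):
    c=Cam(get_image(n));x0,y0,x1,y1=box;im=c.im[y0:y1,x0:x1].astype(int)
    for nm,k in(("blue",(im[...,2]>70)&(im[...,2]>1.5*im[...,0])),("yel",(im[...,0]>1.8*im[...,2])&(im[...,1]>.85*im[...,0])&(im[...,0]>90))):
        ys,xs=np.nonzero(k); p=c.gnd(np.c_[xs+x0,ys+y0],.043)-b
        if nm=="blue":
            yy=p@u; xx=p@v; print(n,nm,len(xs),"mean",xx.mean(),yy.mean(),"ext",np.percentile(yy,[1,99]),np.percentile(xx,[1,99]),"slope",np.polyfit(yy,xx,1)[0])
        else:
            nn,l,st,ce=cv2.connectedComponentsWithStats(k.astype(np.uint8)); print([((c.gnd(ce[i]+[x0,y0],.05)-b)[0]@np.c_[v,u]) for i in range(1,nn) if st[i,4]>25])
    cv2.imwrite(f"pics/q_{n}.png",c.im[:,:,::-1])
a=cv2.imread("pics/q_top.png")[205:330,180:310];s=cv2.imread("pics/q_scene.png")[140:250,285:425]
cv2.imwrite("pics/q.png",np.hstack([cv2.resize(a,(400,385),interpolation=cv2.INTER_CUBIC),cv2.resize(s,(400,385),interpolation=cv2.INTER_CUBIC)]))
E
```

```text
[ 0.4184 -0.2271  0.1508] [-0.1775  0.3274  0.7191  2.0623 -0.2841  0.851   0.5122]
top blue 383 mean -0.0005215143703430528 0.0028753649869205085 ext [-0.0565  0.0614] [-0.014   0.0129] slope 0.0008244589807533537
[array([0.0801, 0.0781]), array([0.0002, 0.0819]), array([-0.0799,  0.0783])]
scene blue 551 mean 0.069782999238875 0.019787101077775284 ext [-0.0542  0.0799] [-0.0119  0.1884] slope 1.296285533312395
[array([-0.0815,  0.0828]), array([-0.001 ,  0.0855]), array([0.0794, 0.082 ])]
```

View pics/q.png

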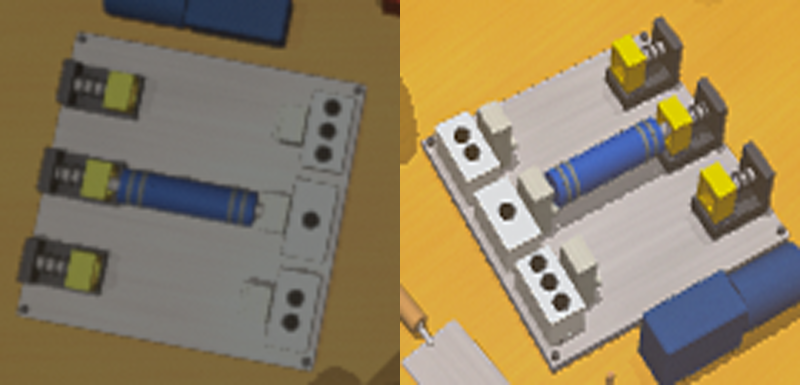

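{"api": "drive_tool", "payload": {"steps": [[0.4,2.9,2.1,-30,0],[0.4,0,0,-30,0],[0.4,0,0,-30,0],[0.4,0,0,-20,0],[0.4,0,0,-10,0],[0.4,0,0,-7,0],[0.4,0,0,0,0],[1,0,0,0,0],[1,0,0,0,0],[1,0,0,0,0],[1,0,0,0,0],[1,0,0,0,0]], "grip_force": 5}}

```text
clock: 15.82
position: [0.4233, -0.2234, 0.0254]
ee_rot: [2.42, 2.002, 0.001]
force: [-0.2, 1.3, 4.8]
width: 0.343
gripper_force: 5.0
```

{"api": "drive_tool", "payload": {"steps": [[1,0,0,2,0],[1,0,0,3,0],[1,0,0.2,4,0],[1,0,0.5,4,0],[1,0.1,0.5,4,0],[1,0.2,0.7,4,0],[1,0.2,0.7,4,0],[1,0.2,1,4,0],[1,0.2,1,4,0],[1,0,0,0,0],[1,0,0,0,0]]}}

```text
clock: 16.73
position: [0.4239, -0.2187, 0.058]
ee_rot: [2.42, 2.003, 0.001]
force: [0.2, -0.2, -1.1]
width: 0.349
gripper_force: 5.0
```

{"api": "drive_tool", "payload": {"steps": [[1,-0.2,-1,-6,0],[1,-0.2,-1,-6,0],[1,-0.2,-1,-6,0],[1,-0.2,-1,-6,0],[1,-0.1,-0.6,-6,0],[1,0,0,-2,0],[0.4,0,0,0,0],[0.4,0,0,0,0],[0.4,-0.4,-2,0,0],[0.4,0,0,-3,0],[0.4,0,0,0,0],[0.4,0,0,0,0]]}}

```text
clock: 17.73
position: [0.4224, -0.2253, 0.0227]
ee_rot: [-2.42, -2.003, -0.0]
force: [0.1, 0.3, 0.5]
width: 0.595
gripper_force: 0.0
```

{"api": "drive_tool", "payload": {"steps": [[0.4,0,0,-1,0],[1,0,0,0,0],[1,0,0,0,0],[1,0,0,0,0],[1,0,0,0,0],[1,0,0,0,0]], "grip_force": 5}}

```text
clock: 18.23
position: [0.4224, -0.2253, 0.0218]
ee_rot: [-2.42, -2.003, 0.0]
force: [-1.2, 0.6, 0.6]
width: 0.347
gripper_force: 5.0
```

{"api": "drive_tool", "payload": {"steps": [[1,0,0,2,0],[1,0,0,3,0],[1,0,0.2,4,0],[1,0,0.5,4,0],[1,0.1,0.5,4,0],[1,0.2,0.7,4,0],[1,0.2,0.7,4,0],[1,0.2,1,4,0],[1,0.2,1,4,0],[1,0,0,0,0],[1,0,0,0,0]]}}

```text
clock: 19.15
position: [0.4235, -0.2207, 0.055]
ee_rot: [2.419, 2.003, 0.001]
force: [0.2, -0.2, -1.1]
width: 0.344
gripper_force: 5.0
```

```bash
cat >> h.py <<'E'
U=np.array([.191,.982,0])
def tiltcheck(cam,pos,dz,col):
    "body pixels of the roller near the grasp, in image, vs predicted end-cap axis for several tilts"
    g=np.r_[pos[:2],pos[2]+dz]
    for th in(0,10,17,25):
        a=np.radians(th);ax=U*np.cos(a)-np.array([0,0,np.sin(a)])
        print(th,cam.proj([g-.038*ax,g-.020*ax,g+.1*ax,g+.118*ax]).round(1).tolist())
E
python3 - <<'E'
from h import *
from cell import get_image,observe
o=observe();print(o["position"],o["force"],o["ft_torque"])
S=Cam(get_image("scene"));tiltcheck(S,o["position"],.0168,0)
im=S.im.astype(int); sub=im[215:270,180:265]
k=((sub.min(2)>165)).astype(np.uint8);n,l,st,ce=cv2.connectedComponentsWithStats(k)
print([(st[i].tolist(),(ce[i]+[180,215]).round(1).tolist()) for i in range(1,n) if st[i,4]>8])
E
```

```text
[ 0.42352473 -0.22068243  0.05499602] [ 0.214592   -0.22119005 -1.12109143] [-0.14476649  0.0472201  -0.02611849]
0 [[194.2, 244.7], [201.0, 241.9], [245.1, 223.4], [251.5, 220.8]]
10 [[193.9, 243.1], [200.9, 241.0], [245.2, 227.8], [251.6, 225.9]]
17 [[194.0, 241.9], [200.9, 240.4], [244.7, 231.0], [250.9, 229.6]]
25 [[194.4, 240.4], [201.1, 239.6], [243.4, 234.7], [249.4, 234.0]]
[]
```

```bash
python3 - <<'E'
from h import *
from cell import get_image
im=get_image("scene")["image"].astype(int)
for r in range(214,250,2): print(r,im[r,228:256:3].sum(1).__floordiv__(3).tolist() if 0 else (im[r,228:256:3].sum(1)//3).tolist(), (im[r,228:256:6,0]-im[r,228:256:6,2]).tolist())
E
```

```text
214 [147, 150, 149, 145, 145, 106, 104, 104, 104, 107] [165, 163, 160, 113, 116]
216 [149, 148, 147, 150, 104, 105, 106, 104, 104, 103] [162, 164, 113, 114, 116]
218 [148, 147, 150, 145, 103, 104, 104, 104, 104, 107] [164, 161, 116, 115, 114]
220 [147, 149, 148, 145, 94, 98, 106, 104, 106, 105] [162, 163, 2, 116, 114]
222 [149, 149, 148, 146, 69, 95, 102, 106, 105, 106] [164, 162, 11, 11, 113]
224 [148, 147, 149, 146, 70, 95, 96, 107, 108, 106] [164, 164, 37, 11, 119]
226 [148, 150, 146, 93, 88, 142, 91, 96, 108, 106] [163, 163, 14, 13, 116]
228 [152, 128, 138, 153, 127, 90, 165, 76, 104, 105] [175, 14, 15, 19, 121]
230 [169, 163, 167, 173, 96, 124, 176, 129, 130, 106] [15, 18, 12, 18, 18]
232 [48, 181, 171, 173, 124, 165, 171, 98, 86, 107] [23, 19, 14, 18, 17]
234 [51, 59, 170, 166, 131, 159, 159, 82, 81, 107] [23, 17, 15, 17, 14]
236 [52, 50, 162, 153, 139, 134, 135, 74, 97, 98] [25, 18, 18, 18, 14]
238 [56, 53, 121, 130, 88, 95, 89, 66, 97, 101] [22, 17, 16, 13, 13]
240 [65, 54, 93, 87, 88, 89, 89, 74, 100, 97] [17, 23, 14, 14, 12]
242 [45, 43, 111, 88, 90, 89, 96, 87, 78, 96] [28, 25, 14, 12, 17]
244 [82, 110, 104, 89, 89, 89, 90, 89, 65, 97] [21, 26, 13, 14, 23]
246 [107, 82, 105, 89, 88, 89, 97, 96, 80, 92] [27, 26, 14, 13, 16]
248 [108, 99, 89, 88, 88, 97, 96, 97, 90, 68] [26, 14, 12, 14, 14]
```

{"api": "drive_tool", "payload": {"steps": [[1,0,0,0,0],[1,0,0,0,0],[1,0,0,0,0],[1,0,0,10,0],[1,0,0,19,0],[1,0,0,19,0],[1,0,0,19,0],[1,0,0,19,0],[1,0,10,0,0],[1,0,20,0,0]], "grip_force": 40}}

```text
clock: 20.08
position: [0.4239, -0.1924, 0.1421]
ee_rot: [2.421, 1.997, 0.002]
force: [0.3, 1.3, -2.7]
width: 0.337
gripper_force: 40.0
```

{"api": "drive_tool", "payload": {"steps": [[1,-0.4,25,0,0],[1,-0.4,25,0,0],[1,-0.4,25,0,0],[1,-0.4,25,0,0],[1,-0.4,25,0,0],[1,-0.4,25,0,0],[1,-0.4,25,0,0],[1,-0.4,25,0,0],[1,-0.4,25,0,0],[1,-0.4,25,0,0],[1,-0.4,25,0,0],[1,-0.4,25,0,0],[1,-0.4,25,0,0],[1,-0.4,20,0,0],[1,0,8,0,0],[1,0,0,0,0],[1,0,0,0,0]]}}

```text
clock: 21.5
position: [0.4173, 0.1616, 0.1405]
ee_rot: [2.42, 2.003, -0.002]
force: [-1.0, -0.2, -2.1]
width: 0.338
gripper_force: 40.0
```

```bash
python3 - <<'E'
from h import *
from cell import get_image,observe
o=observe();print(o["position"],o["force"],o["ft_torque"])
S=Cam(get_image("scene"));tiltcheck(S,o["position"],.0166,0)
g=np.r_[o["position"][:2],o["position"][2]+.0166]; c=S.proj(g-.03*U)[0].astype(int); print(c)
for r in range(c[1]-14,c[1]+16,2): print(r,(S.im[r,c[0]-12:c[0]+12:2].astype(int).sum(1)//3).tolist(),(S.im[r,c[0]-12:c[0]+12:4].astype(int)@[1,0,-1]).tolist())
E
```

```text
[0.41727479 0.16159476 0.14052188] [-1.03244681 -0.162864   -2.12093142] [-0.24409052  0.03021073  0.03530596]
0 [[311.1, 148.4], [317.1, 146.1], [355.7, 131.1], [361.3, 129.0]]
10 [[311.3, 146.5], [317.2, 145.1], [354.8, 136.1], [360.2, 134.8]]
17 [[311.7, 145.1], [317.4, 144.4], [353.6, 139.7], [358.7, 139.0]]
25 [[312.4, 143.5], [317.8, 143.5], [351.7, 143.8], [356.5, 143.8]]
[313 147]
133 [145, 146, 143, 146, 147, 144, 144, 118, 50, 61, 52, 52] [164, 165, 162, 167, 32, 31]
135 [149, 148, 148, 145, 145, 143, 146, 123, 43, 54, 61, 61] [171, 161, 164, 166, 33, 20]
137 [105, 112, 148, 147, 147, 147, 145, 131, 45, 48, 58, 62] [115, 167, 162, 166, 31, 26]
139 [105, 102, 103, 149, 146, 146, 146, 128, 84, 46, 47, 51] [115, 109, 163, 164, 22, 33]
141 [103, 104, 101, 149, 146, 148, 146, 149, 126, 123, 46, 75] [115, 111, 164, 165, 16, 32]
143 [104, 102, 150, 147, 148, 147, 131, 118, 106, 125, 73, 45] [114, 168, 162, 123, 15, 21]
145 [113, 151, 148, 146, 146, 147, 126, 116, 116, 120, 131, 150] [124, 162, 164, 11, 16, 18]
147 [104, 103, 153, 148, 146, 145, 111, 86, 86, 112, 126, 132] [111, 167, 165, 4, 19, 19]
149 [107, 107, 106, 115, 152, 148, 150, 150, 127, 125, 129, 100] [118, 116, 164, 165, 6, 15]
151 [107, 109, 108, 106, 104, 114, 152, 148, 148, 137, 130, 155] [116, 115, 111, 160, 164, 117]
153 [108, 108, 107, 108, 109, 107, 111, 152, 150, 149, 149, 150] [116, 115, 117, 119, 164, 161]
155 [107, 108, 109, 111, 107, 109, 106, 107, 105, 112, 150, 149] [118, 117, 114, 112, 111, 163]
157 [108, 109, 108, 108, 108, 109, 108, 109, 107, 106, 104, 153] [119, 115, 113, 114, 110, 107]
159 [108, 108, 108, 109, 108, 107, 108, 106, 109, 107, 108, 108] [118, 116, 119, 114, 112, 110]
161 [108, 109, 111, 110, 107, 108, 108, 108, 108, 108, 108, 107] [117, 115, 113, 114, 113, 115]
```

{"api": "drive_tool", "payload": {"steps": [[1,0,0,-20,0],[1,0,0,-20,0],[1,0,0,-20,0],[1,0,0,-13,0],[1,0,0,-8,0],[1,0,0,0,0],[1,0.6,2.9,0,0],[1,0.6,2.9,0,0],[1,0.6,2.9,0,0],[1,0.6,2.9,0,0],[1,0.4,2,0,0],[1,0.4,2,0,0],[1,0,0,0,0],[1,0,0,0,0]]}}

```text
clock: 22.72
position: [0.4209, 0.1781, 0.0598]
ee_rot: [2.42, 2.004, 0.0]
force: [0.3, -0.0, -2.2]
width: 0.341
gripper_force: 40.0
```

{"api": "drive_tool", "payload": {"steps": [[1,0.3,2,0,0],[1,0.4,2,0,0],[1,0.4,2,0,0],[1,0.4,2,0,0],[1,0,0,0,0],[1,0,0,0,0]]}}

```text
clock: 23.22
position: [0.4223, 0.1855, 0.0596]
ee_rot: [2.42, 2.003, -0.001]
force: [-0.8, -3.2, -1.0]
width: 0.336
gripper_force: 40.0
```

{"api": "drive_tool", "payload": {"steps": [[1,0.4,2,0,0],[1,0.4,2,0,0],[1,0.6,2.9,0,0],[1,0,0,0,0],[1,0,0,-3,0],[1,0,0,-3,0],[1,0,0,-3,0],[1,0,0,-3,0],[1,0,0,-3,0],[1,0,0,-3,0],[1,0,0,-3,0],[1,0,0,-3,0],[1,0,0,0,0],[1,0,0,0,0]]}}

```text
clock: 24.38
position: [0.4235, 0.1918, 0.0356]
ee_rot: [2.421, 2.001, -0.002]
force: [-0.8, -7.4, 1.2]
width: 0.338
gripper_force: 40.0
```

```bash
python3 - <<'E'
from h import *
from cell import get_image,observe
o=observe();p=o["position"];print(p,o["force"],o["ft_torque"])
S=Cam(get_image("scene"));tiltcheck(S,p,.0166,0)
b=np.array([.4287,.2205,0]);print("roof front top",S.proj([b-.069*U+[.01*.982,-.01*.191,.057],b-.069*U+[-.01*.982,.01*.191,.057]]))
c=S.proj(np.r_[p[:2],p[2]+.0166]-.034*U)[0].astype(int); print(c)
for r in range(c[1]-12,c[1]+14): print(r,(S.im[r,c[0]-12:c[0]+14:1].astype(int).sum(1)//3).tolist())
E
```

```text
[0.42354978 0.19181109 0.03557958] [-0.78516951 -7.37745479  1.24595289] [-1.4834225   0.37626211  0.00922323]
0 [[320.6, 172.0], [326.1, 169.8], [362.1, 155.2], [367.3, 153.1]]
10 [[320.8, 170.3], [326.3, 168.9], [361.1, 159.6], [366.2, 158.3]]
17 [[321.2, 169.0], [326.5, 168.2], [360.0, 162.8], [364.8, 162.1]]
25 [[321.8, 167.6], [326.8, 167.4], [358.2, 166.6], [362.6, 166.4]]
roof front top [[321.73913922 173.25758917]
 [318.21217952 168.65986238]]
[321 171]
159 [110, 108, 108, 108, 107, 107, 108, 108, 109, 107, 107, 107, 105, 106, 108, 106, 91, 65, 55, 62, 62, 51, 52, 55, 54, 50]
160 [108, 109, 107, 108, 107, 108, 108, 106, 108, 107, 108, 108, 108, 109, 109, 104, 92, 64, 48, 57, 64, 64, 61, 52, 54, 53]
161 [107, 108, 109, 109, 109, 109, 110, 108, 108, 108, 107, 108, 108, 107, 106, 102, 92, 64, 48, 52, 60, 62, 63, 63, 61, 52]
162 [107, 107, 108, 109, 107, 109, 108, 108, 109, 109, 110, 109, 108, 106, 105, 102, 93, 64, 47, 51, 54, 62, 64, 61, 62, 62]
163 [106, 107, 108, 109, 108, 107, 108, 105, 100, 99, 100, 100, 97, 98, 106, 107, 92, 78, 44, 48, 49, 57, 63, 64, 61, 53]
164 [147, 10
[... 1992 characters left out ...]
2, 121, 122, 120, 119, 119, 119, 119, 120]
180 [238, 232, 226, 223, 223, 215, 121, 89, 93, 104, 104, 102, 102, 102, 122, 194, 182, 120, 121, 121, 120, 119, 120, 119, 120, 119]
181 [120, 75, 121, 230, 224, 225, 213, 106, 93, 102, 104, 105, 102, 105, 110, 149, 139, 114, 121, 120, 121, 120, 120, 120, 119, 119]
182 [48, 48, 44, 104, 227, 222, 225, 213, 91, 100, 102, 102, 102, 103, 100, 103, 109, 116, 119, 118, 119, 120, 120, 120, 119, 120]
183 [54, 53, 48, 83, 184, 222, 221, 216, 148, 95, 100, 101, 102, 104, 105, 121, 119, 117, 130, 171, 116, 118, 121, 119, 119, 120]
184 [50, 51, 45, 106, 229, 221, 219, 223, 215, 124, 96, 103, 101, 102, 105, 122, 133, 181, 177, 178, 169, 116, 119, 120, 121, 121]
```

{"api": "drive_tool", "payload": {"steps": [[1,0.2,0.8,0,0],[1,0,0,-3,0],[1,0,0,-3,0],[1,0,0,-2,0],[1,0,0,-2,0],[1,0,0,0,0],[1,0,0,0,0]]}}

```text
clock: 25.02
position: [0.4233, 0.1914, 0.0254]
ee_rot: [2.422, 2.0, -0.004]
force: [-2.8, -11.0, 3.7]
width: 0.34
gripper_force: 40.0
```

{"api": "drive_tool", "payload": {"steps": [[1,0,0,-2,0],[1,0,0,-1,0],[1,0,0,0,0],[1,0,0,0,0]]}}

```text
clock: 25.35
position: [0.4233, 0.1914, 0.0226]
ee_rot: [2.422, 2.0, -0.004]
force: [-3.2, -13.2, 5.2]
width: 0.337
gripper_force: 40.0
```

{"api": "drive_tool", "payload": {"steps": [[1,-0.2,-1.3,-0.4,0],[1,-0.3,-1.5,0,0],[1,0,0,0,0],[1,0,0,0,0]], "grip_force": 25}}

```text
clock: 25.68
position: [0.4236, 0.1909, 0.0226]
ee_rot: [-2.42, -2.003, -0.001]
force: [-1.6, -3.4, 6.2]
width: 0.339
gripper_force: 25.0
```

{"api": "drive_tool", "payload": {"steps": [[1,-0.4,-2,0,0],[1,-0.4,-2,0,0],[1,-0.4,-2,0,0],[1,0,0,0,0],[1,0,0,0,0]], "grip_force": 10}}

```text
clock: 26.1
position: [0.4225, 0.1845, 0.0224]
ee_rot: [2.42, 2.002, 0.0]
force: [-0.0, -3.3, 5.3]
width: 0.341
gripper_force: 10.0
```

{"api": "drive_tool", "payload": {"steps": [[1,-0.4,-2,0,0],[1,-0.4,-2,0,0],[1,0,0,0,0],[0.4,0,0,0,0],[0.4,0,0,0,0],[0.4,0,0,0,0],[0.4,0,0,0,0],[0.4,0,0,20,0],[0.4,0,0,30,0],[0.4,0,0,40,0],[0.4,0,0,40,0],[0.4,0,0,0,0]], "grip_force": 5}}

```text
clock: 27.1
position: [0.4249, 0.1816, 0.1581]
ee_rot: [2.421, 2.001, 0.014]
force: [3.0, 0.8, -0.1]
width: 0.603
gripper_force: 0.0
```

{"api": "drive_tool", "payload": {"steps": [[0.4,6,-18,0,0],[0.4,12.3,-34.9,0,0],[0.4,12.3,-34.9,0,0],[0.4,12.3,-34.9,0,0],[0.4,12.3,-34.9,0,0],[0.4,12.3,-34.9,0,0],[0.4,12.3,-34.9,0,0],[0.4,12.3,-34.9,0,0],[0.4,12.3,-34.9,0,0],[0.4,12.3,-34.9,0,0],[0.4,12.3,-34.9,0,0],[0.4,12.3,-34.9,0,0],[0.4,12.3,-34.9,0,0],[0.4,0,0,0,0],[0.4,0,0,0,0]]}}

```text
clock: 28.35
position: [0.5744, -0.2592, 0.1519]
ee_rot: [2.424, 1.997, -0.002]
force: [0.6, 0.5, -0.7]
width: 0.603
gripper_force: 0.0
```

```bash
python3 - <<'E'
from h import *
from cell import get_image,observe
np.set_printoptions(precision=4,suppress=True)
print(observe()["position"],observe()["ee_rot"])
u=U[:2];v=np.array([.982,-.191]);b=np.array([.507,.2037])
T=Cam(get_image("top"));print("jar",T.gnd([423,186],.085))
for n,box in(("top",(185,215,300,325)),("scene",(290,140,425,225))):
    c=Cam(get_image(n));x0,y0,x1,y1=box;im=c.im[y0:y1,x0:x1].astype(int)
    k=(im[...,0]>1.8*im[...,2])&(im[...,1]>.85*im[...,0])&(im[...,0]>90)
    nn,l,st,ce=cv2.connectedComponentsWithStats(k.astype(np.uint8)); print(n,[((c.gnd(ce[i]+[x0,y0],.05)-b)[0]@np.c_[v,u]) for i in range(1,nn) if st[i,4]>25])
# brightness profile along bay2 axis & across, top and scene
S=c
for cam in(T,S):
    for y in(-.04,0,.04):
        P=[cam.proj(np.r_[b-.08*v+u*y+v*s,.043])[0] for s in np.arange(-.03,.0301,.004)]
        print(y,[int(cam.im[int(round(q[1])),int(round(q[0]))].sum()//3) for q in P])
    P=[cam.proj(np.r_[b-.08*v+u*s,.05])[0] for s in np.arange(-.084,.085,.004)]
    print([int(cam.im[int(round(q[1])),int(round(q[0]))].sum()//3) for q in P])
E
```

```text
[ 0.5744 -0.2592  0.1519] [ 2.424   1.9974 -0.0024]
jar [[ 0.7212 -0.2878]]
top [array([0.0802, 0.0776]), array([-0.    ,  0.0819]), array([-0.0799,  0.0819])]
scene [array([-0.0818,  0.0857]), array([-0.001 ,  0.0855]), array([0.0794, 0.082 ])]
-0.04 [129, 129, 129, 111, 103, 113, 107, 128, 125, 105, 118, 73, 86, 129, 129, 128]
0 [128, 125, 126, 110, 115, 129, 132, 132, 132, 132, 121, 102, 122, 129, 127, 127]
0.04 [128, 127, 127, 124, 115, 124, 124, 111, 126, 124, 87, 77, 122, 128, 126, 127]
[129, 130, 130, 131, 129, 119, 112, 131, 128, 108, 132, 103, 115, 132, 131, 132, 133, 131, 132, 132, 132, 131, 132, 132, 130, 132, 132, 131, 131, 132, 132, 100, 102, 128, 101, 132, 133, 110, 106, 98, 108, 108, 108]
-0.04 [154, 155, 151, 204, 185, 190, 154, 195, 231, 191, 215, 187, 165, 90, 109, 126]
0 [154, 153, 154, 175, 198, 225, 223, 223, 224, 224, 219, 198, 157, 132, 112, 124]
0.04 [154, 151, 151, 182, 198, 226, 224, 224, 224, 223, 219, 194, 107, 93, 106, 125]
[159, 200, 201, 203, 203, 150, 113, 140, 229, 171, 154, 226, 139, 228, 224, 223, 224, 224, 223, 224, 223, 224, 224, 223, 223, 224, 223, 223, 224, 224, 224, 226, 140, 193, 221, 139, 231, 145, 86, 84, 119, 148, 144]
```

{"api": "drive_tool", "payload": {"steps": [[0.4,3.7,3.9,0,0],[0.4,0,0,-30,0],[0.4,0,0,-30,0],[0.4,0,0,-30,0],[0.4,0,0,-20,0],[0.4,0,0,-10,0],[0.4,0,0,-8,0],[0.4,0,0,-2,0],[0.4,0,0,0,0],[0.4,0,0,0,0]]}}

```text
clock: 29.33
position: [0.5797, -0.2523, 0.0235]
ee_rot: [2.419, 2.002, 0.002]
force: [-0.2, 0.1, -0.6]
width: 0.599
gripper_force: 0.0
```

{"api": "drive_tool", "payload": {"steps": [[0.4,-0.8,-3,-1.5,0],[0.4,0,0,0,0],[1,0,0,0,0],[1,0,0,0,0],[1,0,0,0,0],[1,0,0,0,0],[1,0,0,0,0]], "grip_force": 5}}

```text
clock: 29.92
position: [0.5782, -0.2551, 0.021]
ee_rot: [2.42, 2.003, 0.0]
force: [0.6, -1.1, 0.8]
width: 0.348
gripper_force: 5.0
```

{"api": "drive_tool", "payload": {"steps": [[1,0,0,2,0],[1,0,0,3,0],[1,0,0.2,4,0],[1,0,0.5,4,0],[1,0.1,0.5,4,0],[1,0.2,0.7,4,0],[1,0.2,0.7,4,0],[1,0.2,1,4,0],[1,0.2,1,4,0],[1,0,0,0,0],[1,0,0,0,0]]}}

```text
clock: 30.83
position: [0.579, -0.2505, 0.0541]
ee_rot: [2.42, 2.003, 0.0]
force: [-0.5, 0.1, -2.0]
width: 0.344
gripper_force: 5.0
```

```bash
python3 - <<'E'
from h import *
from cell import get_image,observe
o=observe();p=o["position"];print(p,o["force"],o["ft_torque"])
S=Cam(get_image("scene"));tiltcheck(S,p,.0168,0)
im=S.im.astype(int);k=(im[...,0]>70)&(im[...,0]>2*im[...,1])
k[:250]=0;k[320:]=0
for c in range(248,278,3):
    r=np.nonzero(k[:,c])[0]; print(c,(r.min(),r.max(),r.mean()) if len(r) else None)
E
```

```text
[ 0.57901371 -0.25048669  0.0540992 ] [-0.51091376  0.07049443 -1.9718582 ] [-0.09126383 -0.0177323  -0.03901142]
0 [[219.8, 293.7], [227.0, 290.5], [273.1, 269.5], [279.8, 266.4]]
10 [[219.6, 292.2], [226.9, 289.7], [272.9, 273.6], [279.5, 271.3]]
17 [[219.8, 291.0], [227.0, 289.0], [272.2, 276.6], [278.6, 274.9]]
25 [[220.3, 289.6], [227.2, 288.3], [270.6, 280.3], [276.7, 279.1]]
248 None
251 None
254 (np.int64(276), np.int64(276), np.float64(276.0))
257 (np.int64(275), np.int64(282), np.float64(278.5))
260 (np.int64(274), np.int64(283), np.float64(278.5))
263 (np.int64(274), np.int64(286), np.float64(280.0))
266 (np.int64(276), np.int64(285), np.float64(280.5))
269 (np.int64(274), np.int64(277), np.float64(275.5))
272 (np.int64(272), np.int64(274), np.float64(273.0))
275 (np.int64(277), np.int64(281), np.float64(279.0))
```

{"api": "drive_tool", "payload": {"steps": [[1,0,0,0,0],[1,0,0,0,0],[1,0,0,0,0],[1,0,0,10,0],[1,0,0,19,0],[1,0,0,19,0],[1,0,0,19,0],[1,0,0,19,0],[1,0,10,0,0],[1,0,20,0,0]], "grip_force": 40}}

```text
clock: 31.72
position: [0.5788, -0.2233, 0.1415]
ee_rot: [2.421, 1.996, 0.0]
force: [0.3, 0.6, -3.8]
width: 0.337
gripper_force: 40.0
```

{"api": "drive_tool", "payload": {"steps": [[1,-0.3,25,0,0],[1,-0.3,25,0,0],[1,-0.3,25,0,0],[1,-0.3,25,0,0],[1,-0.3,25,0,0],[1,-0.3,25,0,0],[1,-0.3,25,0,0],[1,-0.3,25,0,0],[1,-0.3,25,0,0],[1,-0.4,25,0,0],[1,-0.4,25,0,0],[1,-0.4,25,0,0],[1,-0.4,25,0,0],[1,-0.3,20,0,0],[1,0,7,0,0],[1,0,0,0,0],[1,0,0,0,0]]}}

```text
clock: 33.13
position: [0.5739, 0.1308, 0.1396]
ee_rot: [2.42, 2.003, -0.002]
force: [0.2, 0.0, -3.0]
width: 0.338
gripper_force: 40.0
```

```bash
python3 - <<'E'
from h import *
from cell import get_image,observe
o=observe();p=o["position"];print(p,o["force"],o["ft_torque"])
S=Cam(get_image("scene"));tiltcheck(S,p,.0168,0)
c=S.proj(np.r_[p[:2],p[2]+.02]-.03*U)[0].astype(int); print(c)
for r in range(c[1]-10,c[1]+12): print(r,(S.im[r,c[0]-12:c[0]+10].astype(int).sum(1)//3).tolist())
b=np.array([.5859,.1899]);d=p[:2]-b;print("bay y,x",d@U[:2],d@[.982,-.191])
E
```

```text
[0.57386883 0.13084418 0.13955942] [ 0.24192982  0.01211713 -2.96102822] [-0.28837169  0.10385359  0.02650156]
0 [[342.3, 188.8], [348.5, 186.2], [388.7, 169.2], [394.5, 166.8]]
10 [[342.7, 186.9], [348.7, 185.2], [387.3, 174.1], [392.8, 172.6]]
17 [[343.2, 185.6], [349.0, 184.5], [385.8, 177.7], [391.0, 176.7]]
25 [[343.9, 183.9], [349.4, 183.6], [383.6, 181.8], [388.4, 181.5]]
[345 186]
176 [97, 109, 107, 104, 119, 120, 119, 120, 121, 122, 120, 120, 117, 105, 94, 96, 93, 47, 49, 57, 62, 61]
177 [103, 121, 121, 119, 121, 120, 120, 120, 121, 119, 118, 121, 117, 103, 95, 96, 96, 47, 46, 49, 57, 61]
178 [120, 121, 119, 119, 120, 120, 119, 120, 120, 120, 118, 118, 119, 111, 95, 97, 88, 47, 49, 49, 54, 60]
179 [121, 121, 119, 120, 120, 119, 119, 120, 118, 117, 120, 129, 131, 120, 92, 74, 64, 48, 48, 49, 51, 53]
180 [121, 118, 120, 119, 120, 119, 118, 119, 131, 130, 131, 131, 131, 126, 81, 60, 62, 58, 49, 49, 49, 47]
181 [120, 120, 121, 119, 120, 130, 130, 132, 131, 130, 130, 130, 131, 126, 58, 61, 64, 63, 54, 50, 48, 49]
182 [120, 120, 119, 122, 131, 131, 131, 130, 131, 129, 129, 130, 12
[... 933 characters left out ...]
, 98, 90, 86, 78, 69, 62, 63, 64, 74]
192 [186, 191, 184, 121, 72, 62, 71, 93, 89, 81, 100, 91, 86, 91, 96, 83, 83, 79, 79, 75, 72, 67]
193 [179, 123, 126, 130, 129, 85, 67, 84, 89, 89, 89, 88, 82, 81, 89, 77, 75, 74, 71, 67, 66, 96]
194 [184, 123, 129, 129, 132, 125, 67, 79, 86, 86, 89, 91, 81, 76, 83, 74, 70, 65, 65, 95, 127, 124]
195 [182, 125, 127, 129, 115, 103, 71, 68, 85, 83, 84, 84, 74, 74, 74, 68, 88, 93, 126, 123, 122, 123]
196 [185, 145, 129, 101, 101, 88, 61, 69, 79, 76, 74, 78, 66, 70, 99, 125, 124, 123, 124, 122, 123, 123]
197 [115, 101, 101, 104, 100, 87, 65, 68, 73, 72, 67, 72, 89, 108, 123, 122, 121, 122, 122, 123, 125, 124]
bay y,x -0.0602907712601601 -0.0005349466156998482
```

{"api": "drive_tool", "payload": {"steps": [[1,0.4,0,-20,0],[1,0,0,-20,0],[1,0,0,-20,0],[1,0,0,-12,0],[1,0,0,-8,0],[1,0,0,0,0],[1,0.6,2.9,0,0],[1,0.6,2.9,0,0],[1,0.6,2.9,0,0],[1,0.6,2.9,0,0],[1,0.4,2,0,0],[1,0.4,2,0,0],[1,0,0,0,0],[1,0,0,0,0]]}}

```text
clock: 34.35
position: [0.5779, 0.1473, 0.0599]
ee_rot: [2.42, 2.003, 0.0]
force: [0.7, 0.3, -2.2]
width: 0.335
gripper_force: 40.0
```

{"api": "drive_tool", "payload": {"steps": [[1,0.3,2,0,0],[1,0.4,2,0,0],[1,0.4,2,0,0],[1,0.4,2,0,0],[1,0,0,0,0],[1,0,0,0,0]]}}

```text
clock: 34.85
position: [0.5794, 0.1546, 0.0598]
ee_rot: [2.42, 2.002, -0.001]
force: [0.1, -3.2, -1.9]
width: 0.341
gripper_force: 40.0
```

{"api": "drive_tool", "payload": {"steps": [[1,0.4,2.2,0,0],[1,0.4,2.2,0,0],[1,0.6,2.9,0,0],[1,0,0,0,0],[1,0,0,-3,0],[1,0,0,-3,0],[1,0,0,-3,0],[1,0,0,-3,0],[1,0,0,-3,0],[1,0,0,-3,0],[1,0,0,-3,0],[1,0,0,-3,0],[1,0.1,0.6,0,0],[1,0,0,0,0]]}}

```text
clock: 36.02
position: [0.5812, 0.1614, 0.036]
ee_rot: [2.421, 2.0, -0.001]
force: [-1.4, -7.8, 1.8]
width: 0.343
gripper_force: 40.0
```

{"api": "drive_tool", "payload": {"steps": [[1,0,0,-3,0],[1,0,0,-3,0],[1,0,0,-2,0],[1,0,0,-2,0],[1,0,0,0,0],[1,0,0,0,0]]}}

```text
clock: 36.52
position: [0.5811, 0.1602, 0.026]
ee_rot: [2.421, 1.999, -0.003]
force: [-2.2, -10.5, 2.6]
width: 0.333
gripper_force: 40.0
```

{"api": "drive_tool", "payload": {"steps": [[1,0,0,-2,0],[1,0,0,-1.2,0],[1,0,0,0,0],[1,0,0,0,0]]}}

```text
clock: 36.85
position: [0.581, 0.1599, 0.0228]
ee_rot: [2.421, 1.998, -0.003]
force: [-2.2, -12.5, 3.1]
width: 0.336
gripper_force: 40.0
```

{"api": "drive_tool", "payload": {"steps": [[1,-0.2,-1.3,-0.6,0],[1,-0.3,-1.5,0,0],[1,0,0,0,0],[1,0,0,0,0]], "grip_force": 25}}

```text
clock: 37.18
position: [0.5809, 0.1596, 0.0223]
ee_rot: [2.42, 2.001, 0.001]
force: [-0.2, -5.5, 1.2]
width: 0.343
gripper_force: 25.0
```

{"api": "drive_tool", "payload": {"steps": [[1,-0.4,-2,0,0],[1,-0.4,-2,0,0],[1,-0.4,-2,0,0],[1,0,0,0,0],[1,0,0,0,0]], "grip_force": 10}}

```text
clock: 37.6
position: [0.5793, 0.1536, 0.0222]
ee_rot: [2.42, 2.002, -0.0]
force: [-0.5, -5.1, 1.0]
width: 0.341
gripper_force: 10.0
```

{"api": "drive_tool", "payload": {"steps": [[1,-0.4,-2,0,0],[1,-0.4,-2,0,0],[1,0,0,0,0],[0.4,0,0,0,0],[0.4,0,0,0,0],[0.4,0,0,0,0],[0.4,0,0,0,0],[0.4,0,0,20,0],[0.4,0,0,30,0],[0.4,0,0,40,0],[0.4,0,0,40,0],[0.4,0,0,20,0],[0.4,-20,-36,0,0],[0.4,-20,-36,0,0],[0.4,-20,-36,0,0],[0.4,-20,-36,0,0],[0.4,-20,-36,0,0],[0.4,0,-36,0,0],[0.4,0,-36,0,0],[0.4,0,0,0,0]], "grip_force": 5}}

```text
clock: 39.27
position: [0.4773, -0.1095, 0.173]
ee_rot: [2.427, 1.99, -0.0]
force: [-0.8, -0.8, 0.4]
width: 0.598
gripper_force: 0.0
```

```bash
python3 - <<'E'
from h import *
from cell import get_image,observe
np.set_printoptions(precision=4,suppress=True)
print(observe()["position"],observe()["force"])
u=U[:2];v=np.array([.982,-.191]);b=np.array([.507,.2037])
for n,box in(("top",(185,215,300,325)),("scene",(290,140,425,225))):
    c=Cam(get_image(n));x0,y0,x1,y1=box;im=c.im[y0:y1,x0:x1].astype(int)
    k=(im[...,0]>1.8*im[...,2])&(im[...,1]>.85*im[...,0])&(im[...,0]>90)
    nn,l,st,ce=cv2.connectedComponentsWithStats(k.astype(np.uint8)); print(n,[((c.gnd(ce[i]+[x0,y0],.05)-b)[0]@np.c_[v,u]) for i in range(1,nn) if st[i,4]>25])
    for nm,k in(("red",(im[...,0]>60)&(im[...,0]>2*im[...,1])),("blue",(im[...,2]>70)&(im[...,2]>1.5*im[...,0]))):
        ys,xs=np.nonzero(k); p=c.gnd(np.c_[xs+x0,ys+y0],.043)-b; o=.08 if nm=="red" else 0
        p=p[abs(p@v-o)<.03]; yy=p@u;xx=p@v
        print(nm,len(yy),xx.mean(),np.percentile(yy,[1,99]),np.polyfit(yy,xx,1)[0])
E
```

```text
[ 0.4773 -0.1095  0.173 ] [-0.8424 -0.7774  0.3856]
top [array([0.0802, 0.0818]), array([0.0002, 0.0821]), array([-0.0799,  0.0819])]
red 360 0.07927671564505455 [-0.057   0.0615] 0.011603423331713223
blue 383 -0.0005442727376606279 [-0.0566  0.0614] 0.002466457842020569
scene [array([-0.082 ,  0.0859]), array([-0.0012,  0.0856]), array([0.0792, 0.0852])]
red 377 0.08434115267004191 [-0.0592  0.0646] -0.022800416060306184
blue 336 0.004026688279836795 [-0.0556  0.065 ] -0.010098950680333557
```

```bash
python3 -c "
from cell import arm
print(arm.sign_off())"
```

```text
the job is handed in; nothing more can be done
None
```

I put the blue roller in bay 1, white in bay 2 and red in bay 3, in that order, and handed the job in at about 39 s. The last images show all three cups held back by the same small amount, as a home roller holds them; the hand-in call returned no verdict.

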